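# Mount the ganglion cube on the light panel's display rail

## Task

Lift the clear specimen cube out of its wooden storage block and stand its pin in the slot of the display rail along the front of the light panel. With only light pressure, slide it along the slot until the pin drops into the hidden socket, then push it gently fully home, upright with its flange flat on the rail, before you let go. Leave the other models where they are.

Things in the scene. Friction and masses are not known exactly. Their poses are not given: they have to be found in the camera images.
- specimen: Clear acrylic cube, 40 mm each way, tan resin ganglion inside, about 0.1 kg, on a round steel flange 26 mm wide, 3 mm thick, with a steel pin below. Origin: centre of the flange's underside (the seating face); z up along the pin; x, y square to the cube's faces. The cube spans z = 3 to 43 mm. It starts upright in a bore of the storage block, flange flat on the block's top.
- specimen_tip (a point): Centre of the nose of the specimen's pin, 23 mm below the specimen's origin. The pin is 10 mm in diameter; its lowest 4 mm taper to a flat nose 6 mm wide.
- lightbox: Slim flat backlit panel, fixed, with an aluminium display rail along its edge nearest the robot. Origin: on the shelf surface under the middle of the rail's slot; y along the slot, x across it towards the lit panel, z up. The rail is 60 mm wide (x -30 to 30), 428 mm long, its top at z = 30 mm; the panel beside it (x 31 to 331) is at most 28 mm high, but for a 33 mm high rocker switch in its far right corner.
- slot (a point): Middle of the slot's floor, 24 mm above the shelf; axes as the lightbox. The slot in the rail's cover plate is 13 mm wide, 200 mm long (y -100 to 100), 6 mm deep; its floor is a black strip. With the nose on the strip the specimen's origin is 47 mm above the shelf. Strip and cover plate are rigid but thin: 35 N damages them; a few newtons suffice to slide, under 15 N to push home.
- slot_end (a point): Centre of the slot's right-hand end at the cover plate's top (lightbox y = -100 mm, z = 30 mm). In the strip, on the slot's centre line, is one black socket, 12 mm in diameter, 18 mm deep. The strip was clamped anew by the last user: the socket's centre lies anywhere from 50 to 150 mm along the slot from this end; it is not measured and hardly seen, so feel for it. Fully home: specimen origin at z = 30 mm.
- pinblock: Fixed wooden storage block, 70 x 110 x 30 mm. Origin: centre of its underside. Two bores 14 mm wide and 26 mm deep at y = +27 and -27 mm, x = 0; the specimen stands in the one at +27 mm, the other is empty.
- pancreas: Squat orange plastic pancreas model, about 125 x 65 x 30 mm, loose on the shelf. Origin near the middle of its underside. Leave it alone.
- spleen: Glossy purple spleen model, about 115 x 72 x 35 mm, loose on the shelf. Origin near the middle of its underside. Leave it alone.
- scapula: Grey polymer scapula (shoulder blade) lying flat, about 150 x 120 x 30 mm, loose on the shelf. Origin near the middle of the blade's underside. Leave it alone.
Not all that is in view belongs to the job. What is shaped like the specimen but blue is not meant. What is shaped like the pinblock but green is not meant.

How it is judged:
By the outcome, as a careful person would: the job done as asked, in the order asked, and still so for the second after the job is handed in, with the robot touching nothing.
It also fails if it takes over 54 s, if anything falls off the work surface, if the arm or the gripper's body presses on something with over 40 N, if the wrist force passes 120 N, or if a joint passes its speed limit or range.

## Robot

A 7-joint arm with a two-finger parallel gripper is mounted at the origin on the work surface. World frame = base frame: x ahead of the robot, y to its left, z up, the work surface at z = 0. Lengths are in mm, angles in rad, forces in N, time in s.
With the tool pointing down it reaches from about 350 to 900 mm from the base axis. Payload 8.1 kg.
Tool frame: the origin (TCP) lies on the centre line of the jaws, within the pads' length; the fingertips stand 8 mm ahead of it and the grasp point (between the pads) lies 11 mm behind it (env.nose_length is the distance from the TCP to the fingertips, in mm); z points along the fingers, y is the direction in which the jaws open and shut (so a half turn about z gives the same grasp; the last joint's range is limited). The gripper opens to 92 mm and grips with 3 to 60 N. Pads are 19 mm wide; open, the fingers measure 130 mm over their backs; the gripper's body (75 mm by 190 mm) begins 47 mm behind the grasp point.
Start: joints at [1.11, 0.434, 0.025, 1.573, -0.012, 1.134, -0.075], TCP at [218.861, -585.441, 234.742] pointing down, gripper open.
Joint ranges: [-2.62, 2.62], [-0.44, 2.09], [-1.27, 1.32], [0.08, 2.57], [-1.32, 4.46], [0.12, 2], [-2.74, 2.74]. Speed limits (rad/s): [2.22, 2.22, 3.01, 3.01, 3.14, 3.14, 3.14].

## Interface

Orientations are given as a rotation vector (axis times angle).
In Python, from rig import status, grab_frame, get_calibration, workorder, trace, env gives the robot as it stands. The module is installed in compiled form; this text tells all that it offers.
- The arm moves only by the tool servo_tool, never from a script. Its argument "rows" is a list of rows, each a list of 3 entries, a list of its own where there are three numbers: the closure, from -1 (fully open) to 1 (shut), then the shift along the tool's x, y, z in m, then the turn, a rotation vector about the tool's x, y, z in rad. A call has 1 to 20 rows; each row is the pose to reach, as a shift and turn from the pose measured when the call began, along the tool's axes at that moment; what a row does not reach only later rows make up. A row lasts 1/12 s, in which the tool goes at most 41.7 mm and 7.16 degrees, less where a joint would pass 70% of its speed; a pose out of reach is approached as far as the arm can. A call with a gripper value outside its range is refused whole. The fingers move at their own pace and stop on an object; "grip_force" is the grip in N (left out, the last holds). Time passes only in rows, so rows that repeat a pose let the fingers close. It gives the time, the measured TCP pose, the force and the opening at its end, in the units of the state.
- status.get_obs(): the state, without advancing time (a new reading comes with each control period).
- grab_frame(name): name is "scene" or "top" or "wrist"; returns (picture, depth): 400x640x3 uint8, red, green, blue; 400x640 float32, mm along the optical axis (not along the pixel's ray), 0 where there is no reading.
- get_calibration(name): a dict with "camera_matrix" (3x3 intrinsics, pixels), "R" (3x3) and "t" (3): a world point X has camera coordinates R X + t. Camera axes: x right, y down, z forward; pixel columns grow to the right and rows downward; lengths in mm; the calibration is good to about 2 mm. A picture is of the moment at which its call begins: read the wrist's pose just before it. get_calibration takes no time and is no camera call; for the wrist camera it gives the pose at the moment of the call.
- workorder.job_done(): hands the job in, once; it reports no verdict.
Trained networks look in the newest picture that a camera, given by its name, has taken for a name from the list of things; names that differ only in an ending like _2 or _b are one class to them, and where a whole thing is asked for, a point or a joint stands for the part that bears it (a point fixed in the world has none). Each returns a list of dicts, best first, with "p" (0 to 1); they miss things now and then, are a little off and sometimes report something else, mostly with a low value. They report only what shows in the picture. A call takes as long as a camera call. They do not tell look-alikes from the thing itself.
- trace(target, camera): "mask" (400x640 bool, what is visible of it) and "at" ([column, row] in pixels, amid what is visible of it).
The state is a dict: "clock": time; "qpos": joint angles; "dq": joint speeds; "tau": joint torques, N m; "position": TCP position; "ee_rot": TCP orientation; "ft_force": force on the tool from outside, world axes, zero at the start; "torque": the same for the moment, N m; "grip_width": finger opening in mm.
Only numpy, scipy, OpenCV 4.12 (cv2) and the standard library are available. Lean on these libraries where they do the work, as an engineer would, in place of code of your own. Each camera call takes 0.05 s, during which the arm holds its last target.

## Working session

There is one attempt and no reset: what is moved stays moved. The work goes in short steps, Python scripts to look and compute and a tool call to move; the robot and the scene stay as the last step left them, time stands still between calls to the robot, and variables do not carry over. Pictures are saved under pics/ and viewed, and the job is handed in when it is done.

Besides the shell and the picture viewer there is one more tool, called after ">>>" by a JSON object that holds its "api" and its "payload", one argument or row to a line. servo_tool: Moves the arm, as the interface text tells. Its arguments: {"type":"object","properties":{"rows":{"type":"array","items":{"type":"array"}},"grip_force":{"type":"number"}},"required":["rows"]}

```bash
mkdir -p pics
python3 - <<'E'
from rig import status, grab_frame, get_calibration, workorder, trace, env
import cv2,numpy as np
o=status.get_obs()
for k in o: print(k,np.round(o[k],3))
print(env.nose_length)
for n in ["scene","top"]:
    p,d=grab_frame(n); cv2.imwrite(f"pics/{n}0.png",p[...,::-1]); np.save(f"pics/{n}0.npy",d)
    c=get_calibration(n); print(n,c)
    for t in ["specimen","pinblock","lightbox"]:
        for r in trace(t,n): print(n,t,r["p"],r["at"],r["mask"].sum())
print(status.get_obs()["clock"])
E
```

```text
clock 0.0
qpos [ 1.11   0.435  0.025  1.574 -0.012  1.134 -0.075]
dq [ 0.001 -0.    -0.001 -0.001  0.     0.001 -0.001]
tau [-0.0000e+00 -6.6785e+01  9.8500e-01 -3.1446e+01 -6.0000e-02  4.3000e-02
  0.0000e+00]
position [ 218.639 -584.977  233.978]
ee_rot [-3.09e+00 -5.59e-01  1.00e-03]
ft_force [-0.986  0.302 -0.458]
torque [-0.019  0.033 -0.021]
grip_width 91.915
8.0
scene {'camera_matrix': array([[464.33714314,   0.        , 314.11390614],
       [  0.        , 464.33714314, 195.85551536],
       [  0.        ,   0.        ,   1.        ]]), 'R': array([[-0.79132676,  0.61093988, -0.02354612],
       [ 0.36863452,  0.44604534, -0.8155686 ],
       [-0.48776075, -0.65406117, -0.57818114]]), 't': array([ 365.36073956, -137.31165771, 1609.24274965])}
scene specimen 0.75 [409.7, 262.2] 475
scene specimen 0.58 [395.6, 298.9] 557
scene pinblock 0.96 [402.5, 274.3] 915
scene pinblock 0.87 [452.9, 246.4] 1212
scene lightbox 0.34 [242.9, 238.0] 14581
top {'camera_matrix': array([[429.08313576,   0.        , 317.74482616],
       [  0.        , 429.08313576, 198.64527398],
       [  0.        ,   0.        ,   1.        ]]), 'R': array([[ 1.35234234e-02, -9.99908357e-01,  6.27813806e-04],
       [-9.89597079e-01, -1.34738996e-02, -1.43234337e-01],
       [ 1.43229670e-01,  1.31573588e-03, -9.89688603e-01]]), 't': array([6.10695555e-01, 4.82313473e+02, 1.17588949e+03])}
top specimen 0.57 [168.3, 165.5] 297
top specimen 0.5 [178.7, 204.7] 293
top pinblock 0.84 [183.4, 263.7] 1115
top lightbox 0.94 [327.4, 130.4] 17428
0.4
```

View pics/scene0.png

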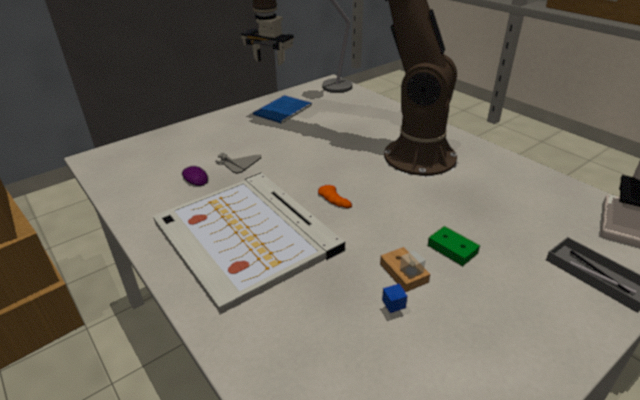

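View pics/top0.png

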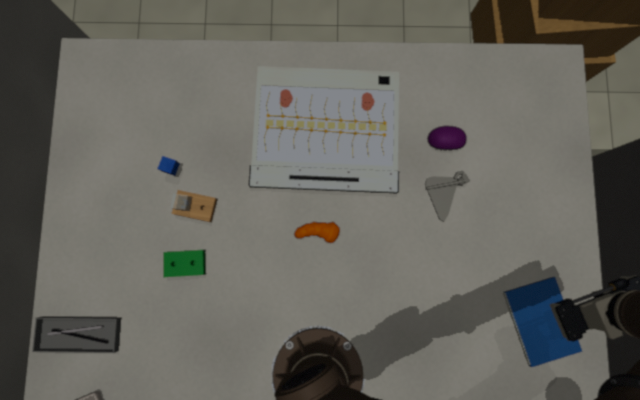

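```bash
cat > h.py <<'E'
from rig import status, grab_frame, get_calibration, workorder, trace, env
import cv2,numpy as np
from scipy.spatial.transform import Rotation as Rn
def w(c,px,z):
    K=c["camera_matrix"];R=c["R"];t=c["t"]
    px=np.atleast_2d(np.array(px,float))
    r=np.c_[px,np.ones(len(px))]@np.linalg.inv(K).T@R
    C=-R.T@t
    return C+r*((z-C[2])/r[:,2])[:,None]
def pj(c,X):
    X=np.atleast_2d(np.array(X,float))
    q=(X@c["R"].T+c["t"])@c["camera_matrix"].T
    return q[:,:2]/q[:,2:]
def rect(px,c,z):
    P=w(c,px,z)[:,:2].astype(np.float32)
    return cv2.minAreaRect(P)
E
python3 - <<'E'
from h import *
p=cv2.imread("pics/top0.png"); c=get_calibration("top")
hsv=cv2.cvtColor(p,cv2.COLOR_BGR2HSV)
print(hsv[210,205],hsv[203,184],hsv[180,320],hsv[185,260])
def comp(m,seed):
    n,l=cv2.connectedComponents(m.astype(np.uint8)); 
    y,x=np.nonzero(l==l[seed[1],seed[0]]); return np.c_[x,y]
wood=(hsv[...,0]<22)&(hsv[...,1]>90)&(hsv[...,2]>60)
q=comp(wood,(205,210)); print(len(q),q.min(0),q.max(0),rect(q,c,30))
cv2.imwrite("pics/crop.png",cv2.resize(p[150:280,140:240],None,fx=6,fy=4.6,interpolation=cv2.INTER_CUBIC))
cv2.imwrite("pics/rail.png",cv2.resize(p[150:200,240:410],None,fx=4.6,fy=4.6,interpolation=cv2.INTER_CUBIC))
slot=(hsv[...,2]<70)
q=comp(slot,(320,179)); print(len(q),q.min(0),q.max(0),rect(q,c,27))
s=cv2.imread("pics/scene0.png"); cs=get_calibration("scene")
cv2.imwrite("pics/crops.png",cv2.resize(s[220:320,360:490],None,fx=6,fy=6,interpolation=cv2.INTER_CUBIC))
E
```

```text
[ 16 134 122] [30 11 94] [75  6 85] [ 45   8 126]
731 [172 191] [215 221] ((458.13006591796875, 356.8098449707031), (113.04173278808594, 68.37882995605469), 78.64537811279297)
220 [290 176] [358 181] ((542.9674682617188, -9.84332275390625), (194.74119567871094, 9.325310707092285), 88.3552474975586)
```

```bash
ls pics
```

```text
crop.png
crops.png
rail.png
scene0.npy
scene0.png
top0.npy
top0.png
```

View pics/crop.png

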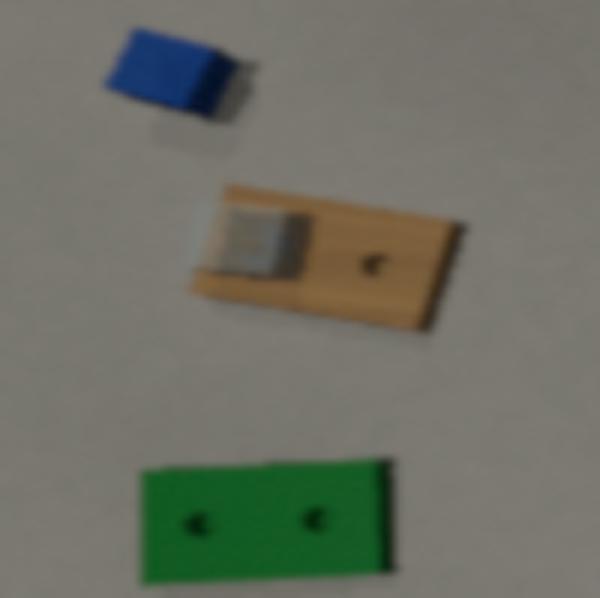

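View pics/rail.png

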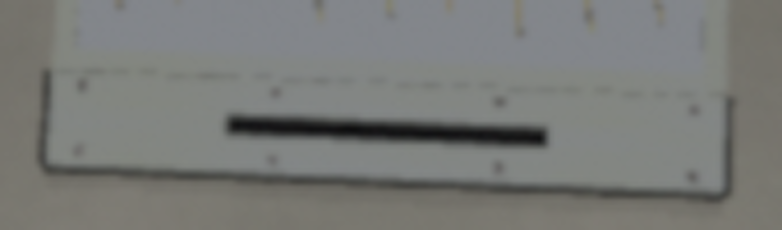

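View pics/crops.png

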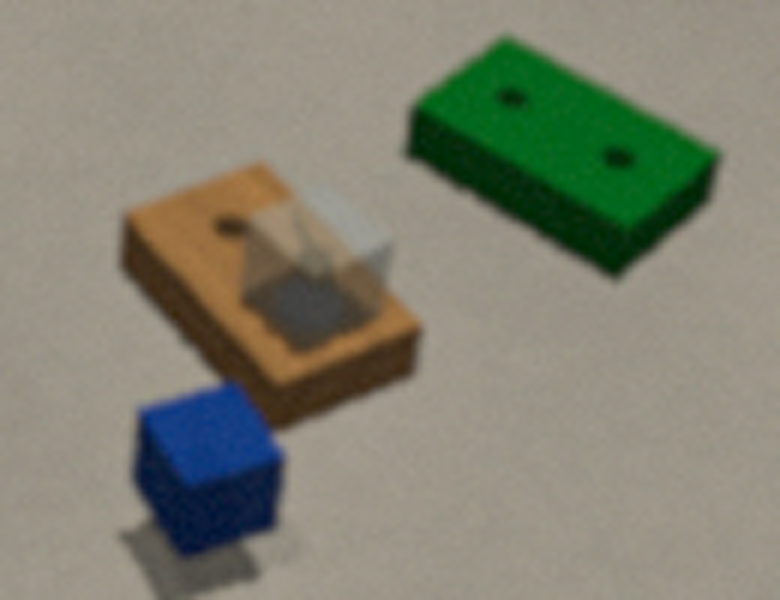

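```bash
cat >> h.py <<'E'
def tgt(xyz,yaw=None,Rt=None):
    """world TCP target mm, yaw of tool y (jaw) axis in deg, tool down -> shift m, rotvec"""
    o=status.get_obs(); R0=Rn.from_rotvec(o["ee_rot"])
    y=R0.apply([0,1,0]); cur=np.degrees(np.arctan2(y[1],y[0]))
    s=R0.inv().apply(np.array(xyz)-o["position"])/1000
    a=np.radians(cur if yaw is None else yaw)
    yv=np.array([np.cos(a),np.sin(a),0]); zv=np.array([0,0,-1.]); xv=np.cross(yv,zv)
    r=(R0.inv()*Rn.from_matrix(np.c_[xv,yv,zv])).as_rotvec()
    print("cur",np.round(o["position"],2),"jawyaw",round(cur,2),"shift",np.round(s,4),"rot",np.round(r,4))
E
python3 - <<'E'
from h import *
print(Rn.from_rotvec(status.get_obs()["ee_rot"]).as_matrix().round(3))
for yaw in (79,-101): tgt([450,-150,270],yaw);tgt([440,350,270],yaw)
print(get_calibration("wrist")["R"]@Rn.from_rotvec(status.get_obs()["ee_rot"]).as_matrix())
c=get_calibration("wrist");C=-c["R"].T@c["t"]; o=status.get_obs();print(Rn.from_rotvec(o["ee_rot"]).inv().apply(C-o["position"]), c["camera_matrix"])
E
```

```text
[[ 0.937  0.35  -0.   ]
 [ 0.35  -0.937  0.   ]
 [-0.    -0.    -1.   ]]
cur [ 218.85 -585.38  234.65] jawyaw -69.5 shift [ 0.369  -0.3269 -0.0353] rot [-1.0000e-04 -2.0000e-04 -2.5919e+00]
cur [ 218.85 -585.38  234.65] jawyaw -69.5 shift [ 0.5346 -0.7987 -0.0352] rot [-1.0000e-04 -2.0000e-04 -2.5919e+00]
cur [ 218.85 -585.38  234.65] jawyaw -69.5 shift [ 0.369  -0.3269 -0.0353] rot [-2.000e-04  1.000e-04  5.497e-01]
cur [ 218.85 -585.38  234.65] jawyaw -69.5 shift [ 0.5346 -0.7987 -0.0352] rot [-2.000e-04  1.000e-04  5.497e-01]
[[ 5.81039323e-06  9.99999624e-01 -8.66586934e-04]
 [-9.67562322e-01 -2.13306061e-04 -2.52632356e-01]
 [-2.52632446e-01  8.39944760e-04  9.67561958e-01]]
[ 6.72783577e+01  9.34735842e-03 -1.48705660e+02] [[343.73912065   0.         312.70096273]
 [  0.         343.73912065 198.3699436 ]
 [  0.           0.           1.        ]]
```

>>> {"api": "servo_tool", "payload": {
  "rows": [
    [-1,[0.37,-0.33,-0.035],[0,0,-1.5]],
    [-1,[0.37,-0.33,-0.035],[0,0,-1.5]],
    [-1,[0.37,-0.33,-0.035],[0,0,-1.5]],
    [-1,[0.37,-0.33,-0.035],[0,0,-1.5]],
    [-1,[0.37,-0.33,-0.035],[0,0,-1.5]],
    [-1,[0.37,-0.33,-0.035],[0,0,-1.5]],
    [-1,[0.37,-0.33,-0.035],[0,0,-1.5]],
    [-1,[0.37,-0.33,-0.035],[0,0,-1.5]],
    [-1,[0.37,-0.33,-0.035],[0,0,-1.5]],
    [-1,[0.37,-0.33,-0.035],[0,0,-1.5]],
    [-1,[0.37,-0.33,-0.035],[0,0,-1.5]]
  ]
}}

```text
clock: 1.32
position: [432.4, -179.1, 267.5]
ee_rot: [2.027, 2.399, 0.0]
ft_force: [0.1, -0.6, -0.3]
grip_width: 91.8
```

Run:
```python
from h import *
o=status.get_obs();print(o["qpos"].round(2) if hasattr(o["qpos"],"round") else o["qpos"])
for yaw in (79,):
  for P in ([420,370,270],): tgt(P,yaw)
```

```text
[ 0.67  0.19 -0.46  1.86  0.09  1.11  0.35]
cur [ 432.4  -179.06  267.5 ] jawyaw 9.61 shift [ 0.5434  0.0795 -0.0028] rot [ 2.000e-04  9.000e-04 -1.211e+00]
```

>>> {"api": "servo_tool", "payload": {
  "rows": [
    [-1,[0.543,0.08,0],[0,0,-1.21]],
    [-1,[0.543,0.08,0],[0,0,-1.21]],
    [-1,[0.543,0.08,0],[0,0,-1.21]],
    [-1,[0.543,0.08,0],[0,0,-1.21]],
    [-1,[0.543,0.08,0],[0,0,-1.21]],
    [-1,[0.543,0.08,0],[0,0,-1.21]],
    [-1,[0.543,0.08,0],[0,0,-1.21]],
    [-1,[0.543,0.08,0],[0,0,-1.21]],
    [-1,[0.543,0.08,0],[0,0,-1.21]],
    [-1,[0.543,0.08,0],[0,0,-1.21]],
    [-1,[0.543,0.08,0],[0,0,-1.21]],
    [-1,[0.543,0.08,0],[0,0,-1.21]],
    [-1,[0.543,0.08,0],[0,0,-1.21]],
    [-1,[0.543,0.08,0],[0,0,-1.21]],
    [-1,[0.543,0.08,0],[0,0,-1.21]],
    [-1,[0.543,0.08,0],[0,0,-1.21]]
  ]
}}

```text
clock: 2.65
position: [420.3, 369.9, 266.9]
ee_rot: [0.3, 3.127, -0.002]
ft_force: [-0.2, -0.2, 0.7]
grip_width: 91.7
```

Run:
```python
from h import *
import pickle
o=status.get_obs();print(np.round(o["qpos"],2),np.round(o["dq"],3))
tgt([420,370,270],79)
c=get_calibration("wrist")
p,d=grab_frame("wrist"); cv2.imwrite("pics/w1.png",p[...,::-1]);np.save("pics/w1.npy",d);pickle.dump(c,open("pics/w1.pkl","wb"))
for t in ["specimen","pinblock"]:
    for i,r in enumerate(trace(t,"wrist")): print(t,r["p"],r["at"],r["mask"].sum(),w(c,r["at"],40))
```

```text
[-0.2   0.44 -0.87  1.64  0.35  1.23  0.24] [ 0.044 -0.019  0.014  0.021 -0.002 -0.     0.004]
cur [420.26 369.86 266.87] jawyaw 79.03 shift [ 0.0003  0.0001 -0.0031] rot [-0.001   0.0003  0.0004]
specimen 0.76 [385.4, 298.7] 491 [[591.67602595 426.5501261   40.        ]]
pinblock 0.91 [293.8, 193.9] 4077 [[440.94908307 343.4742767   40.        ]]
pinblock 0.74 [299.1, 53.5] 7620 [[297.89473678 378.81400343  40.        ]]
```

View pics/w1.png

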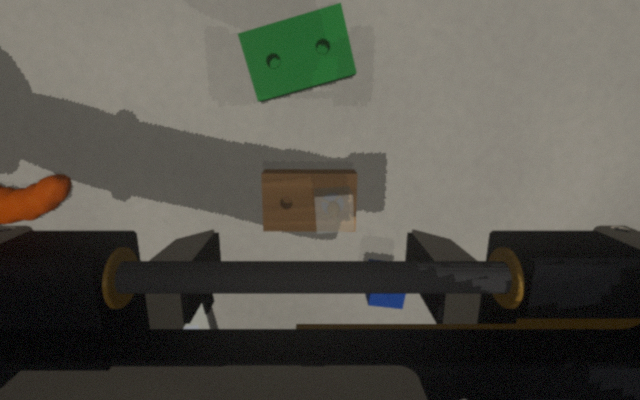

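Run:
```python
from h import *
import pickle
c=pickle.load(open("pics/w1.pkl","rb"));p=cv2.imread("pics/w1.png");d=np.load("pics/w1.npy")
g=cv2.resize(p[155:250,250:370],None,fx=6.3,fy=6.3,interpolation=cv2.INTER_CUBIC)
g=cv2.convertScaleAbs(g,alpha=1.6);cv2.imwrite("pics/w1c.png",g)
hsv=cv2.cvtColor(p,cv2.COLOR_BGR2HSV)
print(d[195:235:6,262:362:8].round(0))
# bore
print("bore",w(c,[286.5,203],30))
```

```text
[[398. 398. 398. 399. 399. 399. 398. 361. 358. 358. 354. 355. 431.]
 [402. 400. 400. 427. 402. 400. 401. 356. 358. 356. 356. 356. 432.]
 [402. 404. 403. 409. 403. 402. 403. 358. 357. 358. 358. 357. 434.]
 [404. 406. 404. 407. 404. 403. 406. 358. 358. 359. 360. 360. 435.]
 [437. 406. 407. 406. 406. 405. 406. 360. 361. 361. 361. 361. 438.]
 [439. 408. 407. 407. 408. 408. 408. 364. 362. 363. 363. 363. 440.]
 [443. 409. 409. 409. 410. 410. 410. 365. 364. 367. 364. 410. 442.]]
bore [[452.36635967 331.85504647  30.        ]]
```

View pics/w1c.png

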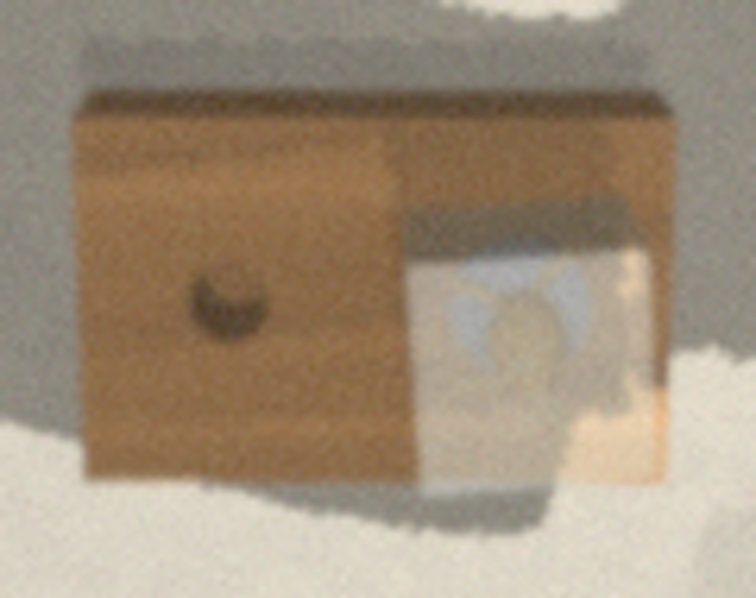

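```bash
cat >> h.py <<'E'
def cloud(c,d,box):
    x0,x1,y0,y1=box
    u,v=np.meshgrid(np.arange(x0,x1),np.arange(y0,y1)); z=d[y0:y1,x0:x1]
    r=np.stack([u,v,np.ones_like(u)],-1)@np.linalg.inv(c["camera_matrix"]).T*z[...,None]
    return ((r-c["t"])@c["R"])[z>0], np.stack([u,v],-1)[z>0]
E
python3 - <<'E'
from h import *
import pickle
c=pickle.load(open("pics/w1.pkl","rb"));d=np.load("pics/w1.npy")
P,uv=cloud(c,d,(250,370,165,245))
m=(P[:,2]>66)&(P[:,2]<80); print(m.sum(),np.median(P[m,2]))
print("cube",cv2.minAreaRect(P[m,:2].astype(np.float32)), P[m].mean(0))
r=rect(uv[m],c,73);print("cube px",r)
print("corners of crop", [w(c,[250+x/6.3,155+y/6.3],73)[0].round(1) for x,y in((408,262),(642,247),(660,480),(420,494))])
m=(P[:,2]>22)&(P[:,2]<38); print("blk",np.median(P[m,2]),cv2.minAreaRect(P[m,:2].astype(np.float32)))
print("blk corners", [w(c,[250+x/6.3,155+y/6.3],30)[0].round(1) for x,y in((75,118),(674,118),(664,478),(88,478))])
E
```

```text
1440 71.87374026671849
cube ((462.5288391113281, 383.74267578125), (39.89727783203125, 40.53260040283203), 83.06754302978516) [461.69947091 383.83199552  71.81983382]
cube px ((461.60992431640625, 383.8096923828125), (39.81353759765625, 41.30342102050781), 83.10294342041016)
corners of crop [array([440.1, 367.5,  73. ]), array([444.9, 405.5,  73. ]), array([485.2, 401.9,  73. ]), array([480.1, 361.9,  73. ])]
blk 28.865461502476325 ((457.5616149902344, 357.1343078613281), (109.99817657470703, 70.9127426147461), 78.98451232910156)
blk corners [array([413.2, 311.6,  30. ]), array([433.8, 417.9,  30. ]), array([501.6, 405.1,  30. ]), array([480.9, 298.3,  30. ])]
```

Run:
```python
from h import *
tgt([462.3,383.7,130],83);tgt([462.3,383.7,49],83)
```

```text
cur [421.31 367.93 267.17] jawyaw 78.81 shift [-0.037   0.0236  0.1372] rot [-0.0015  0.0014 -0.073 ]
cur [421.31 367.93 267.17] jawyaw 78.81 shift [-0.0368  0.0237  0.2182] rot [-0.0015  0.0014 -0.073 ]
```

>>> {"api": "servo_tool", "payload": {
  "rows": [
    [-1,[-0.037,0.0235,0.137],[-0.001,0.001,-0.073]],
    [-1,[-0.037,0.0235,0.137],[-0.001,0.001,-0.073]],
    [-1,[-0.037,0.0235,0.137],[-0.001,0.001,-0.073]],
    [-1,[-0.037,0.0235,0.137],[-0.001,0.001,-0.073]],
    [-1,[-0.037,0.0235,0.137],[-0.001,0.001,-0.073]],
    [-1,[-0.037,0.0235,0.137],[-0.001,0.001,-0.073]],
    [-1,[-0.037,0.0235,0.16],[-0.001,0.001,-0.073]],
    [-1,[-0.037,0.0235,0.185],[-0.001,0.001,-0.073]],
    [-1,[-0.037,0.0235,0.205],[-0.001,0.001,-0.073]],
    [-1,[-0.037,0.0235,0.215],[-0.001,0.001,-0.073]],
    [-1,[-0.037,0.0235,0.218],[-0.001,0.001,-0.073]],
    [-1,[-0.037,0.0235,0.218],[-0.001,0.001,-0.073]],
    [-1,[-0.037,0.0235,0.218],[-0.001,0.001,-0.073]]
  ]
}}

```text
clock: 3.88
position: [463.0, 384.2, 51.1]
ee_rot: [0.192, 3.134, 0.002]
ft_force: [-0.4, 1.6, -0.4]
grip_width: 91.9
```

Run:
```python
from h import *
tgt([462.3,383.7,49],83)
p,d=grab_frame("wrist"); cv2.imwrite("pics/w2.png",p[...,::-1])
p,d=grab_frame("scene"); cv2.imwrite("pics/s2.png",cv2.resize(p[200:320,330:490,::-1],None,fx=5,fy=5))
```

```text
cur [463.03 384.24  51.07] jawyaw 82.99 shift [ 0.0007 -0.0006  0.0021] rot [ 0.0014  0.0019 -0.0002]
```

View pics/w2.png

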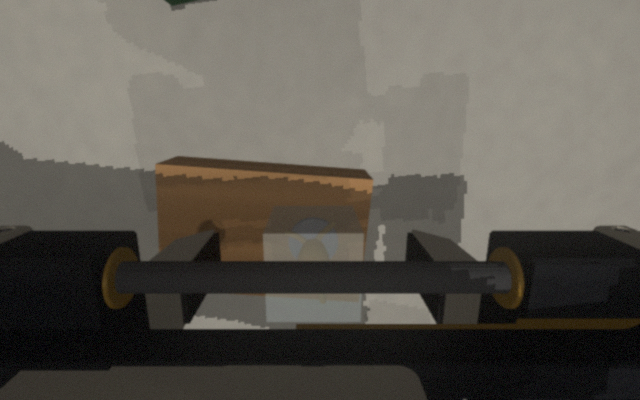

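View pics/s2.png

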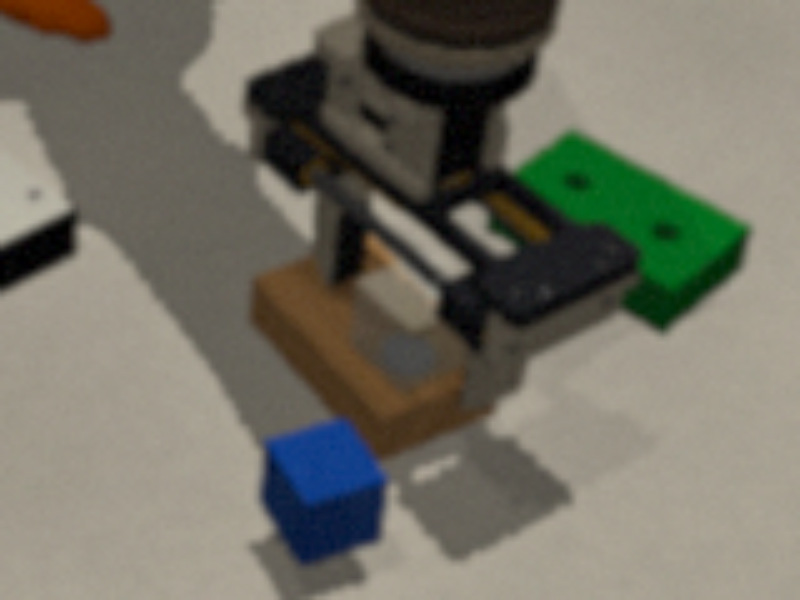

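>>> {"api": "servo_tool", "payload": {
  "grip_force": 22,
  "rows": [
    [0.2,[0,0,0.001],[0,0,0]],
    [0.6,[0,0,0.002],[0,0,0]],
    [1,[0,0,0.002],[0,0,0]],
    [1,[0,0,0.002],[0,0,0]],
    [1,[0,0,0.002],[0,0,0]],
    [1,[0,0,0.002],[0,0,0]],
    [1,[0,0,0.002],[0,0,0]],
    [1,[0,0,0.002],[0,0,0]]
  ]
}}

```text
clock: 4.65
position: [463.0, 384.2, 48.8]
ee_rot: [0.192, 3.134, 0.002]
ft_force: [0.0, 0.7, -0.0]
grip_width: 43.1
```

>>> {"api": "servo_tool", "payload": {
  "rows": [
    [1,[0,0,0],[0,0,0]],
    [1,[0,0,0],[0,0,0]],
    [1,[0,0,0],[0,0,0]],
    [1,[0,0,0],[0,0,0]]
  ]
}}

```text
clock: 4.98
position: [463.0, 384.3, 48.8]
ee_rot: [0.192, 3.134, 0.002]
ft_force: [0.3, -0.2, -0.5]
grip_width: 40.0
```

>>> {"api": "servo_tool", "payload": {
  "rows": [
    [1,[0,0,-0.005],[0,0,0]],
    [1,[0,0,-0.015],[0,0,0]],
    [1,[0,0,-0.03],[0,0,0]],
    [1,[0,0,-0.045],[0,0,0]],
    [1,[0,0,-0.06],[0,0,0]],
    [1,[0,0,-0.08],[0,0,0]],
    [1,[0,0,-0.08],[0,0,0]],
    [1,[0,0,-0.08],[0,0,0]]
  ]
}}

```text
clock: 5.65
position: [463.3, 384.8, 130.4]
ee_rot: [0.192, 3.132, 0.005]
ft_force: [0.6, 0.2, -1.2]
grip_width: 40.0
```

Run:
```python
from h import *
o=status.get_obs();print(o["ft_force"],o["grip_width"],np.round(o["qpos"],2))
# slot refine from top depth / image
import pickle
c=get_calibration("wrist")
p,d=grab_frame("wrist"); cv2.imwrite("pics/w3.png",p[...,::-1])
p,d=grab_frame("scene"); cv2.imwrite("pics/s3.png",p[...,::-1]);cv2.imwrite("pics/s3c.png",cv2.resize(p[180:300,340:500,::-1],None,fx=5,fy=5))
tgt([440,-10,130],88)
```

```text
[ 0.64692052  0.23920261 -1.22337089] 39.95408400100374 [-0.26  0.63 -0.79  1.71  0.51  1.02  0.22]
cur [462.74 383.67 128.53] jawyaw 82.98 shift [-0.0255 -0.3935 -0.0017] rot [ 0.0006  0.0018 -0.0875]
```

View pics/w3.png

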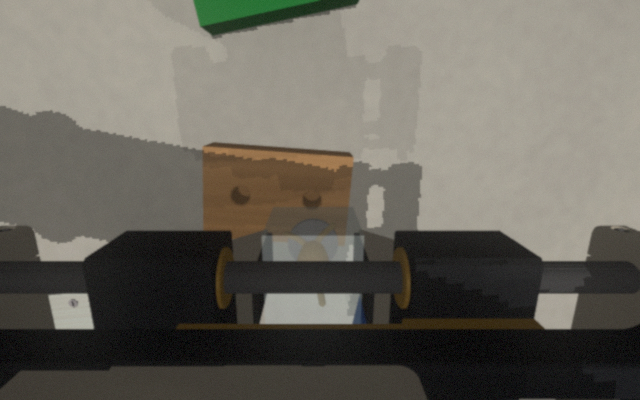

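View pics/s3c.png

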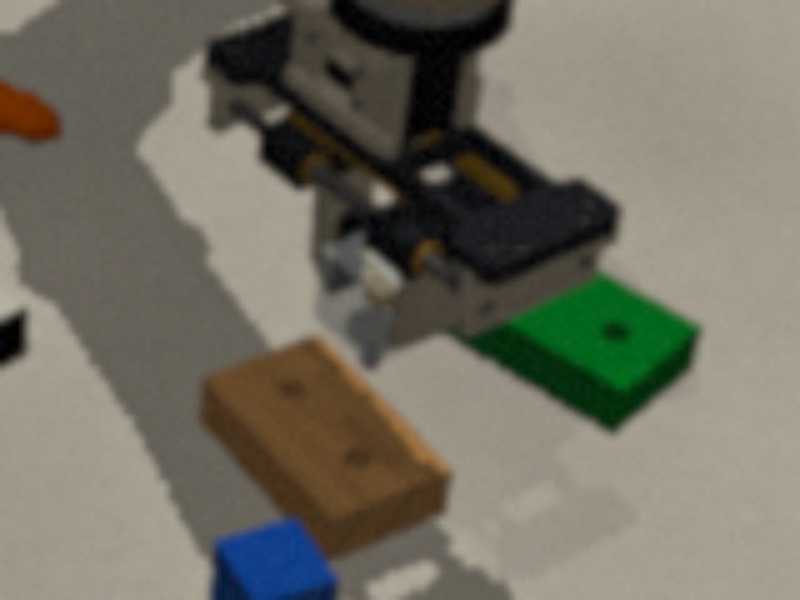

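>>> {"api": "servo_tool", "payload": {
  "rows": [
    [1,[-0.075,-0.388,-0.02],[0.001,0.002,-0.094]],
    [1,[-0.075,-0.388,-0.02],[0.001,0.002,-0.094]],
    [1,[-0.075,-0.388,-0.02],[0.001,0.002,-0.094]],
    [1,[-0.075,-0.388,-0.02],[0.001,0.002,-0.094]],
    [1,[-0.075,-0.388,-0.02],[0.001,0.002,-0.094]],
    [1,[-0.075,-0.388,-0.02],[0.001,0.002,-0.094]],
    [1,[-0.075,-0.388,-0.02],[0.001,0.002,-0.094]],
    [1,[-0.075,-0.388,-0.02],[0.001,0.002,-0.094]],
    [1,[-0.075,-0.388,-0.02],[0.001,0.002,-0.094]],
    [1,[-0.075,-0.388,-0.02],[0.001,0.002,-0.094]],
    [1,[-0.075,-0.388,-0.02],[0.001,0.002,-0.094]],
    [1,[-0.075,-0.388,-0.02],[0.001,0.002,-0.094]],
    [1,[-0.075,-0.388,-0.02],[0.001,0.002,-0.094]]
  ]
}}

```text
clock: 6.83
position: [489.3, -9.9, 148.0]
ee_rot: [-0.044, -3.14, -0.001]
ft_force: [-0.2, 0.6, -1.0]
grip_width: 39.7
```

Run:
```python
from h import *
import pickle
o=status.get_obs();print(o["ft_force"],o["grip_width"],np.round(o["qpos"],2),np.round(o["dq"],3))
tgt([490,-10,148],88.4)
p,d=grab_frame("top") # settle
c=get_calibration("wrist")
p,d=grab_frame("wrist"); cv2.imwrite("pics/w4.png",p[...,::-1]);np.save("pics/w4.npy",d);pickle.dump(c,open("pics/w4.pkl","wb"))
```

```text
[-0.17790901  0.55551371 -1.01474655] 39.74410785562203 [ 0.58  0.46 -0.89  1.95  0.45  0.93  1.02] [-0.023 -0.002 -0.011 -0.003  0.     0.002  0.002]
cur [489.29  -9.86 147.98] jawyaw 88.39 shift [-0.0007 -0.0001 -0.    ] rot [ 0.0004 -0.0011 -0.0002]
```

View pics/w4.png

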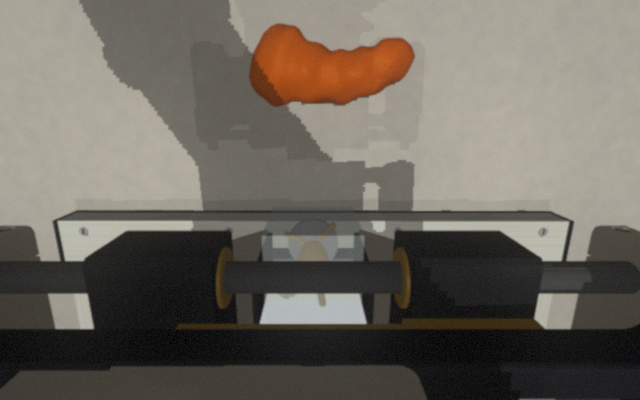

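>>> {"api": "servo_tool", "payload": {
  "rows": [
    [1,[-0.03,0,0],[0,0,0]],
    [1,[-0.06,0,0],[0,0,0]],
    [1,[-0.07,0,0],[0,0,0]],
    [1,[-0.07,0,0],[0,0,0]],
    [1,[-0.07,0,0],[0,0,0]]
  ]
}}

```text
clock: 7.35
position: [559.0, -9.2, 147.7]
ee_rot: [-0.038, -3.14, -0.002]
ft_force: [0.2, -0.0, -0.7]
grip_width: 39.5
```

Run:
```python
from h import *
import pickle
tgt([543,-10,120],88.4)
p,d=grab_frame("top") # settle
c=get_calibration("wrist")
p,d=grab_frame("wrist"); cv2.imwrite("pics/w5.png",p[...,::-1]);np.save("pics/w5.npy",d);pickle.dump(c,open("pics/w5.pkl","wb"))
```

```text
cur [558.99  -9.24 147.73] jawyaw 88.63 shift [ 0.0159 -0.0012  0.0278] rot [ 0.0012 -0.0017  0.004 ]
```

View pics/w5.png

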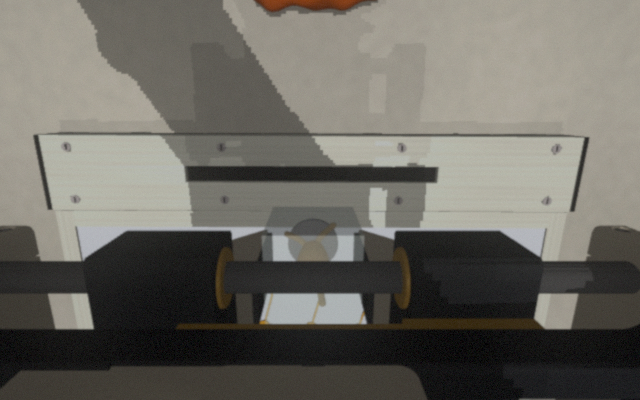

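Run:
```python
from h import *
import pickle
c=pickle.load(open("pics/w5.pkl","rb"));p=cv2.imread("pics/w5.png");d=np.load("pics/w5.npy")
g=cv2.cvtColor(p,cv2.COLOR_BGR2GRAY)
sub=g[155:195,170:455]; 
n,l=cv2.connectedComponents((sub<75).astype(np.uint8)); k=l[174-155,300-170]
y,x=np.nonzero(l==k); q=np.c_[x+170,y+155]; print(len(q),q.min(0),q.max(0))
r=cv2.minAreaRect(w(c,q,30)[:,:2].astype(np.float32)); print("slot z30",r, cv2.boxPoints(r))
# top/bottom edges subpixel
up=[];dn=[]
for col in range(195,432,4):
    s=g[155:195,col].astype(float); a=12; 
    b=[i for i in range(39) if s[i]>90>=s[i+1]]; e=[i for i in range(39) if s[i]<=90<s[i+1]]
    if b and e:
        i=b[0];up.append((col,155+i+(s[i]-90)/(s[i]-s[i+1]))); i=e[-1];dn.append((col,155+i+(90-s[i])/(s[i+1]-s[i])))
for n_,e in(("front",up),("back",dn)):
    P=w(c,e,30); f=np.polyfit(P[:,1],P[:,0],1); print(n_,f,"at y=-10:",np.polyval(f,-10),"ang",np.degrees(np.arctan2(1,f[0])),np.std(P[:,0]-np.polyval(f,P[:,1])))
e=cv2.resize(sub,None,fx=2.8,fy=6,interpolation=cv2.INTER_CUBIC); e=np.clip((e.astype(float)-10)*6,0,255); cv2.imwrite("pics/w5c.png",e)
print(g[171:179,190:436].mean(0).round(0).astype(int).reshape(-1,6).mean(1).round(1))
P,uv=cloud(c,d,(186,438,168,182)); print(np.percentile(P[:,2],[5,25,50,75,95]))
for t in ["slot","slot_end","specimen","lightbox"]:
    for r in trace(t,"wrist")[:2]: print(t,r["p"],r["at"],r["mask"].sum(),w(c,r["at"],30))
```

```text
3769 [186 166] [436 181]
slot z30 ((539.5773315429688, -10.654884338378906), (196.14865112304688, 11.974406242370605), 88.62097930908203) [[ 531.23157  -108.55672 ]
 [ 543.2025   -108.844894]
 [ 547.9231     87.24695 ]
 [ 535.95215    87.535126]]
front [3.13444956e-02 5.33635669e+02] at y=-10: 533.3222241151475 ang 88.20468049327235 0.2967657091315463
back [2.72868194e-02 5.46523525e+02] at y=-10: 546.2506571270209 ang 88.43696826442465 0.12472030204223475
[42.  40.2 39.7 37.3 37.  35.8 34.5 34.  33.2 33.3 32.5 32.7 31.7 32.
 32.8 33.  32.8 32.7 34.3 35.  35.2 36.2 36.3 37.3 36.3 36.7 39.5 40.5
 40.8 41.7 42.  41.7 41.8 42.3 43.2 42.8 43.5 44.2 45.3 48.8 53.7]
[21.1461693  22.32266396 22.84787859 23.40441377 24.38288371]
slot 0.6 [303.4, 182.3] 53374 [[546.46488636 -16.97061667  30.        ]]
slot_end 0.58 [305.9, 182.3] 53044 [[546.51254693 -14.99084369  30.        ]]
specimen 0.79 [309.6, 250.2] 8324 [[604.4328322  -13.58333591  30.        ]]
specimen 0.64 [311.3, 3.5] 866 [[419.14813243  -7.51906947  30.        ]]
lightbox 0.81 [304.2, 182.4] 53574 [[546.56099192 -16.3395391   30.        ]]
lightbox 0.22 [310.7, 249.4] 7978 [[603.73721003 -12.64713919  30.        ]][ WARN:0@0.101] global loadsave.cpp:1063 imwrite_ Unsupported depth image for selected encoder is fallbacked to CV_8U.
```

View pics/w5c.png

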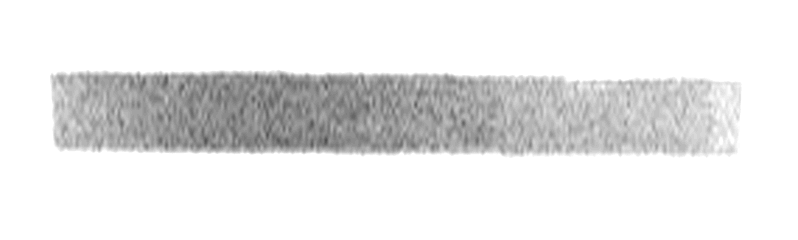

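Run:
```python
from h import *
import pickle
c=pickle.load(open("pics/w5.pkl","rb"));p=cv2.imread("pics/w5.png")
g=cv2.resize(p[195:335,240:385],None,fx=4.2,fy=4.2,interpolation=cv2.INTER_CUBIC);cv2.imwrite("pics/w5d.png",g)
T=np.array([558.99,-9.24,147.73]);o=T-[0,0,18.8]
th=np.linspace(0,2*np.pi,13)
for off in (0,):
  X=np.c_[o[0]+off+13*np.cos(th),o[1]+13*np.sin(th),np.full(13,o[2]+3)]
  q=pj(c,X);print("flange top",q.min(0),q.max(0),q.mean(0))
a=np.radians(88.6);R=np.array([[np.cos(a),-np.sin(a)],[np.sin(a),np.cos(a)]])
for z in(3,43):
  X=np.c_[(np.array([[-20,-20],[-20,20],[20,20],[20,-20]])@R.T)+o[:2],np.full(4,o[2]+z)]
  print(z,pj(c,X).round(1).tolist())
```

```text
flange top [288.76161421 222.91318613] [339.30190072 270.0249891 ] [314.0648676 248.4829509]
3 [[276.2, 282.1], [274.0, 209.6], [354.1, 209.6], [351.8, 282.1]]
43 [[266.3, 329.0], [262.8, 239.0], [366.2, 239.0], [362.4, 329.1]]
```

View pics/w5d.png

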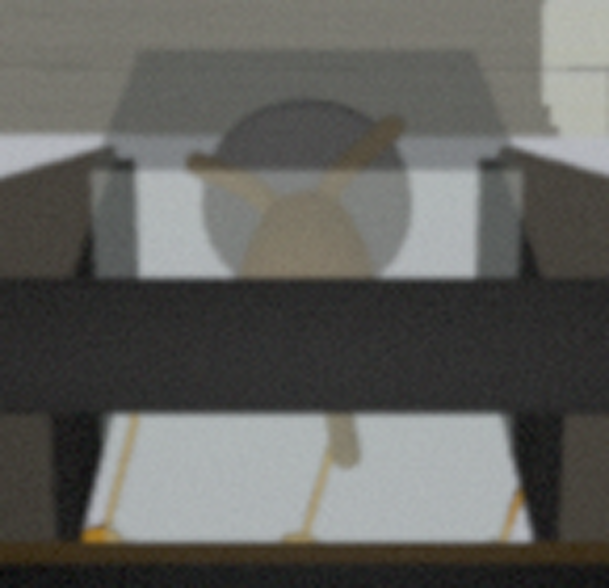

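Run:
```python
from h import *
tgt([542.7,48,85],88.35)
```

```text
cur [558.78 -10.83 148.32] jawyaw 88.53 shift [0.0175 0.0584 0.0633] rot [-0.0001 -0.0008  0.0031]
```

>>> {"api": "servo_tool", "payload": {
  "rows": [
    [1,[0.0175,0.0585,0.01],[0,-0.001,0.003]],
    [1,[0.0175,0.0585,0.01],[0,-0.001,0.003]],
    [1,[0.0175,0.0585,0.035],[0,-0.001,0.003]],
    [1,[0.0175,0.0585,0.055],[0,-0.001,0.003]],
    [1,[0.0175,0.0585,0.063],[0,-0.001,0.003]],
    [1,[0.0175,0.0585,0.063],[0,-0.001,0.003]],
    [1,[0.0175,0.0585,0.063],[0,-0.001,0.003]]
  ]
}}

```text
clock: 8.23
position: [542.7, 47.9, 85.6]
ee_rot: [-0.046, -3.141, 0.0]
ft_force: [0.8, -0.3, -0.1]
grip_width: 40.0
```

Run:
```python
from h import *
import pickle
tgt([542.7,48,85],88.35)
p,d=grab_frame("scene"); cv2.imwrite("pics/s6c.png",cv2.resize(p[160:280,230:390,::-1],None,fx=5,fy=5,interpolation=cv2.INTER_CUBIC))
c=get_calibration("wrist")
p,d=grab_frame("wrist"); cv2.imwrite("pics/w6.png",p[...,::-1]);np.save("pics/w6.npy",d);pickle.dump(c,open("pics/w6.pkl","wb"))
```

```text
cur [542.7   47.89  85.62] jawyaw 88.34 shift [0.     0.0001 0.0006] rot [-0.0001 -0.0002 -0.0002]
```

View pics/s6c.png

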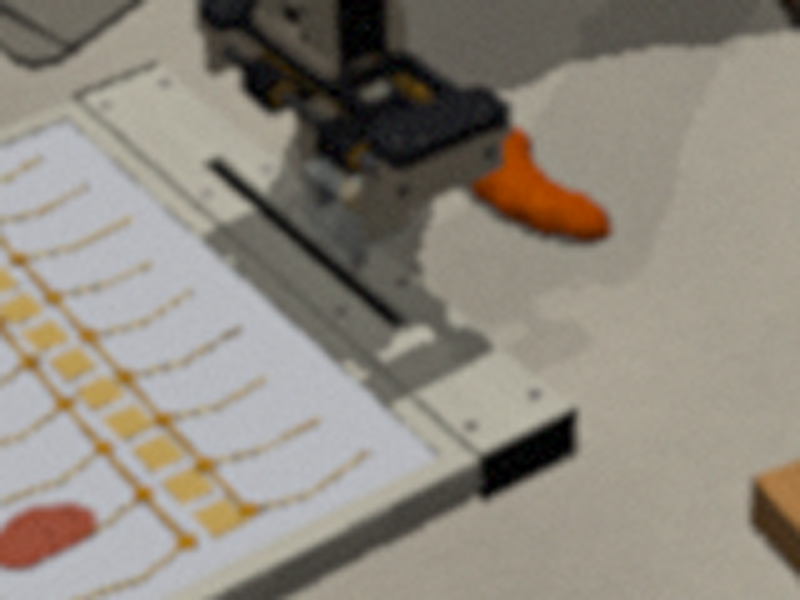

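View pics/w6.png

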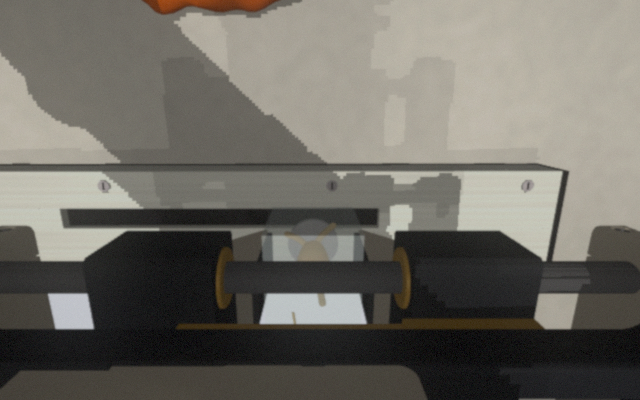

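Run:
```python
from h import *
import pickle
c=pickle.load(open("pics/w6.pkl","rb"));p=cv2.imread("pics/w6.png");g=cv2.cvtColor(p,cv2.COLOR_BGR2GRAY)
up=[];dn=[]
for col in range(70,250,4):
    s=g[195:240,col].astype(float)
    b=[i for i in range(30) if s[i]>80>=s[i+1]]; e=[i for i in range(30) if s[i]<=80<s[i+1]]
    if b and e:
        i=b[0];up.append((col,195+i+(s[i]-80)/(s[i]-s[i+1]))); i=e[0];dn.append((col,195+i+(80-s[i])/(s[i+1]-s[i])))
for n_,e in(("front",up),("back",dn)):
    P=w(c,e,30); f=np.polyfit(P[:,1],P[:,0],1); print(n_,len(e),f,"at y=48:",np.polyval(f,48),np.polyval(f,-10),np.std(P[:,0]-np.polyval(f,P[:,1])))
print("ends",w(c,[[61.5,217],[379,217]],30))
g=cv2.resize(p[195:260,240:385],None,fx=5,fy=5,interpolation=cv2.INTER_CUBIC);cv2.imwrite("pics/w6d.png",g)
```

```text
Traceback (most recent call last):
  File "h.py", line 7, in w
    r=np.c_[px,np.ones(len(px))]@np.linalg.inv(K).T@R
      ~~~~~~~~~~~~~~~~~~~~~~~~~~^~~~~~~~~~~~~~~~~~~
ValueError: matmul: Input operand 1 has a mismatch in its core dimension 0, with gufunc signature (n?,k),(k,m?)->(n?,m?) (size 3 is different from 1)
```

Run:
```python
from h import *
import pickle
c=pickle.load(open("pics/w6.pkl","rb"));p=cv2.imread("pics/w6.png");g=cv2.cvtColor(p,cv2.COLOR_BGR2GRAY)
print(g[200:235,200])
T=75
up=[];dn=[]
for col in range(70,225,4):
    s=g[195:240,col].astype(float)
    b=[i for i in range(36) if s[i]>T>=s[i+1]]; e=[i for i in range(36) if s[i]<=T<s[i+1]]
    if b: i=b[0];up.append((col,195+i+(s[i]-T)/(s[i]-s[i+1])))
    if e: i=e[0];dn.append((col,195+i+(T-s[i])/(s[i+1]-s[i])))
print(len(up),len(dn))
for n_,e in(("front",up),("back",dn)):
    if len(e)<3: continue
    P=w(c,e,30); f=np.polyfit(P[:,1],P[:,0],1); print(n_,len(e),f,"at y=48:",np.polyval(f,48),np.polyval(f,-10),np.std(P[:,0]-np.polyval(f,P[:,1])))
print("ends",w(c,[[61.5,217],[379,217]],30))
g=cv2.resize(p[195:260,240:385],None,fx=5,fy=5,interpolation=cv2.INTER_CUBIC);cv2.imwrite("pics/w6d.png",g)
```

```text
[113 115 121 123 123 125 125 115  94  51  34  30  33  30  26  30  22  22
  26  26  23  26  23  27  37  60  71  80 100 111  91  50  28  20  20]
39 39
front 39 [2.05469856e-02 5.33595027e+02] at y=48: 534.5812818496499 533.389556683622 0.1219805600336419
back 39 [3.64120135e-02 5.45658214e+02] at y=48: 547.4059908048964 545.2940940190407 0.09477642915504542
ends [[ 536.23297336 -109.31643707   30.        ]
 [ 542.01459099   89.21235733   30.        ]]
```

View pics/w6d.png

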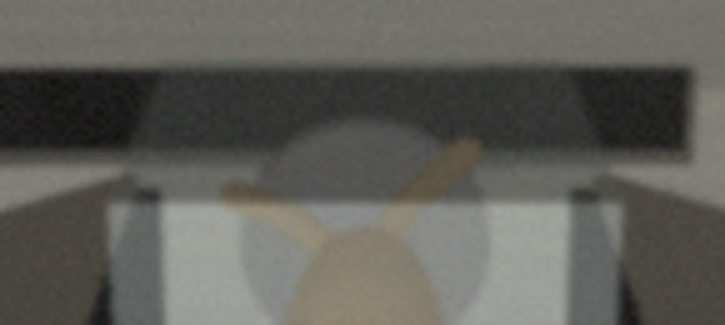

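>>> {"api": "servo_tool", "payload": {
  "rows": [
    [1,[0,0,0.005],[0,0,0]],
    [1,[0,0,0.009],[0,0,0]],
    [1,[0,0,0.012],[0,0,0]],
    [1,[0,0,0.014],[0,0,0]],
    [1,[0,0,0.016],[0,0,0]],
    [1,[0,0,0.016],[0,0,0]]
  ]
}}

```text
clock: 8.83
position: [543.3, 48.0, 70.0]
ee_rot: [0.046, 3.14, 0.0]
ft_force: [-0.4, -0.5, -1.3]
grip_width: 40.0
```

>>> {"api": "servo_tool", "payload": {
  "rows": [
    [1,[0,0,0.001],[0,0,0]],
    [1,[0,0,0.002],[0,0,0]],
    [1,[0,0,0.003],[0,0,0]],
    [1,[0,0,0.003],[0,0,0]]
  ]
}}

```text
clock: 9.17
position: [543.2, 48.0, 66.8]
ee_rot: [0.046, 3.14, 0.0]
ft_force: [0.4, -0.6, -1.3]
grip_width: 40.2
```

>>> {"api": "servo_tool", "payload": {
  "rows": [
    [1,[0,0,0.0005],[0,0,0]],
    [1,[0,0,0.001],[0,0,0]],
    [1,[0,0,0.001],[0,0,0]]
  ]
}}

```text
clock: 9.42
position: [543.2, 48.0, 65.8]
ee_rot: [0.046, 3.14, 0.0]
ft_force: [-0.0, 0.7, -0.6]
grip_width: 39.8
```

>>> {"api": "servo_tool", "payload": {
  "rows": [
    [1,[0,0,0.0005],[0,0,0]],
    [1,[0,0,0.001],[0,0,0]],
    [1,[0,0,0.001],[0,0,0]]
  ]
}}

```text
clock: 9.67
position: [543.4, 48.1, 65.5]
ee_rot: [0.046, 3.14, -0.001]
ft_force: [-1.8, -0.1, 8.1]
grip_width: 39.6
```

>>> {"api": "servo_tool", "payload": {
  "rows": [
    [1,[0.0002,-0.0015,0.0003],[0,0,0]],
    [1,[0.0005,-0.0035,0.0003],[0,0,0]],
    [1,[0.0006,-0.0055,0.0003],[0,0,0]],
    [1,[0.0007,-0.007,0.0003],[0,0,0]]
  ]
}}

```text
clock: 10.0
position: [543.0, 41.7, 65.6]
ee_rot: [0.045, 3.138, 0.001]
ft_force: [-0.3, 2.8, 3.7]
grip_width: 40.1
```

>>> {"api": "servo_tool", "payload": {
  "rows": [
    [1,[0,-0.0015,0.0004],[0,0,0]],
    [1,[0,-0.003,0.0004],[0,0,0]],
    [1,[0,-0.0045,0.0004],[0,0,0]],
    [1,[0,-0.006,0.0004],[0,0,0]]
  ]
}}

```text
clock: 10.33
position: [543.3, 36.5, 65.6]
ee_rot: [0.045, 3.137, 0.003]
ft_force: [0.7, 4.4, 4.7]
grip_width: 39.7
```

Run:
```python
from h import *
o=status.get_obs();p=o["position"]; tgt(p,88.35); print(o["ft_force"],o["torque"])
```

```text
cur [543.27  36.48  65.59] jawyaw 88.37 shift [0. 0. 0.] rot [0.0022 0.0038 0.0004]
[0.68280428 4.41756178 4.65424544] [ 1.12747688 -0.14742953  0.00737663]
```

>>> {"api": "servo_tool", "payload": {
  "rows": [
    [1,[0.0002,-0.0015,0.0004],[0.002,0.004,0]],
    [1,[0.0004,-0.003,0.0004],[0.002,0.004,0]],
    [1,[0.0004,-0.0045,0.0004],[0.002,0.004,0]],
    [1,[0.0004,-0.006,0.0004],[0.002,0.004,0]]
  ]
}}

```text
clock: 10.67
position: [543.2, 31.2, 65.6]
ee_rot: [0.044, 3.14, 0.002]
ft_force: [0.5, 3.7, 4.6]
grip_width: 39.6
```

>>> {"api": "servo_tool", "payload": {
  "rows": [
    [1,[0.0002,-0.0015,0.0004],[0.002,0.002,0]],
    [1,[0.0004,-0.003,0.0004],[0.002,0.002,0]],
    [1,[0.0004,-0.0045,0.0004],[0.002,0.002,0]],
    [1,[0.0004,-0.006,0.0004],[0.002,0.002,0]]
  ]
}}

```text
clock: 11.0
position: [543.1, 26.0, 65.6]
ee_rot: [0.043, 3.141, 0.001]
ft_force: [0.6, 3.7, 5.8]
grip_width: 40.2
```

>>> {"api": "servo_tool", "payload": {
  "rows": [
    [1,[0.0002,-0.0015,0.0003],[0.002,0.001,0]],
    [1,[0.0004,-0.003,0.0003],[0.002,0.001,0]],
    [1,[0.0004,-0.0045,0.0003],[0.002,0.001,0]],
    [1,[0.0004,-0.006,0.0003],[0.002,0.001,0]]
  ]
}}

```text
clock: 11.33
position: [542.9, 20.5, 65.6]
ee_rot: [0.043, 3.141, -0.001]
ft_force: [1.0, 4.3, 5.2]
grip_width: 40.0
```

>>> {"api": "servo_tool", "payload": {
  "rows": [
    [1,[0.0004,-0.0015,0.0003],[0.001,0.001,0]],
    [1,[0.0006,-0.003,0.0003],[0.001,0.001,0]],
    [1,[0.0008,-0.0045,0.0003],[0.001,0.001,0]],
    [1,[0.0008,-0.006,0.0003],[0.001,0.001,0]]
  ]
}}

```text
clock: 11.67
position: [541.4, 13.4, 64.8]
ee_rot: [-0.043, -3.139, 0.004]
ft_force: [-0.2, -1.1, -1.1]
grip_width: 40.3
```

>>> {"api": "servo_tool", "payload": {
  "rows": [
    [1,[0,0,0.0007],[0,-0.002,0]],
    [1,[0,0,0.0014],[0,-0.002,0]],
    [1,[0,0,0.0014],[0,-0.002,0]]
  ]
}}

```text
clock: 11.92
position: [540.7, 12.6, 62.8]
ee_rot: [-0.044, -3.14, 0.006]
ft_force: [0.7, 0.8, -1.9]
grip_width: 39.5
```

Run:
```python
from h import *
o=status.get_obs();p=o["position"]; tgt(p,88.35); print(o["ft_force"],o["torque"])
```

```text
cur [540.72  12.59  62.78] jawyaw 88.38 shift [0. 0. 0.] rot [-0.0036 -0.0016  0.0006]
[ 0.73233135  0.84615691 -1.85583958] [ 0.1017133  -0.1427757  -0.00687815]
```

>>> {"api": "servo_tool", "payload": {
  "rows": [
    [1,[0,0,0.001],[-0.004,-0.002,0]],
    [1,[0,0,0.002],[-0.004,-0.002,0]],
    [1,[0,0,0.003],[-0.004,-0.002,0]],
    [1,[0,0,0.003],[-0.004,-0.002,0]]
  ]
}}

```text
clock: 12.25
position: [540.6, 12.5, 59.5]
ee_rot: [0.044, 3.141, 0.001]
ft_force: [0.2, -0.7, -1.3]
grip_width: 39.5
```

Free travel, no side load. Continue down.

>>> {"api": "servo_tool", "payload": {
  "rows": [
    [1,[0,0,0.0015],[0,0,0]],
    [1,[0,0,0.003],[0,0,0]],
    [1,[0,0,0.0045],[0,0,0]],
    [1,[0,0,0.006],[0,0,0]],
    [1,[0,0,0.0075],[0,0,0]],
    [1,[0,0,0.008],[0,0,0]],
    [1,[0,0,0.008],[0,0,0]]
  ]
}}

```text
clock: 12.83
position: [540.4, 12.5, 51.3]
ee_rot: [-0.044, -3.141, -0.001]
ft_force: [-0.4, 0.9, -1.1]
grip_width: 40.0
```

Run:
```python
from h import *
o=status.get_obs();p=o["position"]; tgt(p,88.35); print(o["ft_force"],o["torque"])
```

```text
cur [540.45  12.49  51.32] jawyaw 88.38 shift [0. 0. 0.] rot [ 0.0004 -0.0003  0.0006]
[-0.39775409  0.87694589 -1.08005114] [ 0.11147074 -0.17239529 -0.00074964]
```

>>> {"api": "servo_tool", "payload": {
  "rows": [
    [1,[0,0,0.0008],[0,0,0]],
    [1,[0,0,0.0016],[0,0,0]],
    [1,[0,0,0.0024],[0,0,0]],
    [1,[0,0,0.0024],[0,0,0]]
  ]
}}

```text
clock: 13.17
position: [540.5, 12.5, 48.8]
ee_rot: [-0.044, -3.141, -0.001]
ft_force: [0.4, 0.0, -1.3]
grip_width: 39.7
```

>>> {"api": "servo_tool", "payload": {
  "rows": [
    [1,[0,0,0.0004],[0,0,0]],
    [1,[0,0,0.0007],[0,0,0]],
    [1,[0,0,0.0007],[0,0,0]]
  ]
}}

```text
clock: 13.42
position: [540.5, 12.5, 48.7]
ee_rot: [0.044, 3.141, -0.0]
ft_force: [-2.3, -0.8, 6.9]
grip_width: 39.7
```

>>> {"api": "servo_tool", "payload": {
  "rows": [
    [1,[0,0,0.0005],[0,0,0]],
    [1,[0,0,0.0008],[0,0,0]],
    [1,[0,0,0.0008],[0,0,0]]
  ]
}}

```text
clock: 13.67
position: [540.5, 12.5, 48.7]
ee_rot: [0.044, 3.141, -0.001]
ft_force: [-3.6, -1.2, 10.0]
grip_width: 39.8
```

Run:
```python
from h import *
o=status.get_obs();p=o["position"]; tgt(p,88.35); print(o["ft_force"],o["torque"])
p,d=grab_frame("scene"); cv2.imwrite("pics/s7c.png",cv2.resize(p[150:270,230:390,::-1],None,fx=5,fy=5,interpolation=cv2.INTER_CUBIC))
p,d=grab_frame("wrist"); cv2.imwrite("pics/w7.png",p[...,::-1])
```

```text
cur [540.52  12.54  48.72] jawyaw 88.39 shift [0. 0. 0.] rot [-0.0008  0.0005  0.0007]
[-3.59177918 -1.24030324 10.04839037] [-0.13842274  0.68790776  0.05699081]
```

View pics/s7c.png

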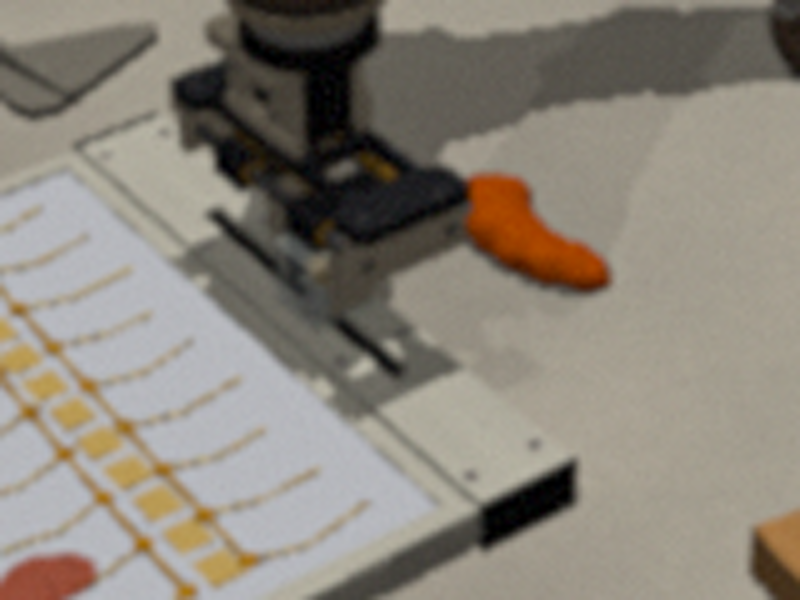

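View pics/w7.png

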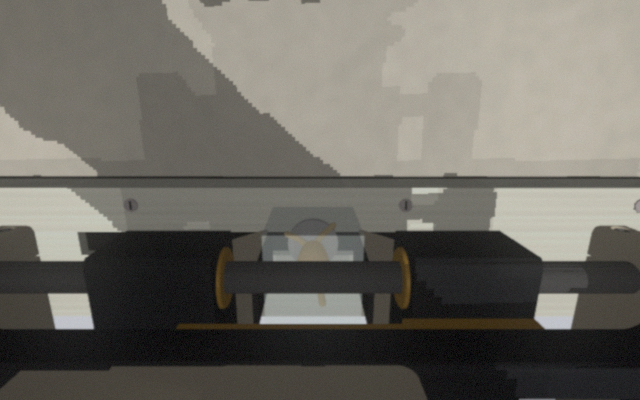

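>>> {"api": "servo_tool", "payload": {
  "rows": [
    [1,[0,0,0],[0,0,0]],
    [1,[0,0,0],[0,0,0]],
    [0.1,[0,0,0],[0,0,0]],
    [-0.2,[0,0,0],[0,0,0]],
    [-0.6,[0,0,0],[0,0,0]],
    [-1,[0,0,0],[0,0,0]],
    [-1,[0,0,0],[0,0,0]],
    [-1,[0,0,0],[0,0,0]],
    [-1,[0,0,0],[0,0,0]],
    [-1,[0,0,0],[0,0,0]]
  ]
}}

```text
clock: 14.6
position: [540.5, 12.6, 48.7]
ee_rot: [0.044, 3.141, -0.001]
ft_force: [-0.5, -0.0, 0.6]
grip_width: 83.6
```

>>> {"api": "servo_tool", "payload": {
  "rows": [
    [-1,[0,0,-0.01],[0,0,0]],
    [-1,[0,0,-0.03],[0,0,0]],
    [-1,[0,0,-0.06],[0,0,0]],
    [-1,[0,0,-0.1],[0,0,0]],
    [-1,[0,0,-0.14],[0,0,0]],
    [-1,[-0.03,0,-0.18],[0,0,0]],
    [-1,[-0.06,0,-0.18],[0,0,0]],
    [-1,[-0.07,0,-0.18],[0,0,0]],
    [-1,[-0.07,0,-0.18],[0,0,0]],
    [-1,[-0.07,0,-0.18],[0,0,0]],
    [-1,[-0.07,0,-0.18],[0,0,0]]
  ]
}}

```text
clock: 15.52
position: [609.2, 11.1, 228.5]
ee_rot: [-0.043, -3.14, 0.001]
ft_force: [-0.8, 0.8, -0.3]
grip_width: 92.1
```

Run:
```python
from h import *
p,d=grab_frame("scene"); cv2.imwrite("pics/s8.png",p[...,::-1]);cv2.imwrite("pics/s8c.png",cv2.resize(p[150:270,230:390,::-1],None,fx=5,fy=5,interpolation=cv2.INTER_CUBIC))
c=get_calibration("wrist")
p,d=grab_frame("wrist"); cv2.imwrite("pics/w8.png",p[...,::-1])
P,uv=cloud(c,d,(200,430,60,230))
m=(P[:,2]>60)&(P[:,2]<90);print(m.sum(),np.percentile(P[m,2],[5,50,95]),cv2.minAreaRect(P[m,:2].astype(np.float32)))
A=np.c_[P[m,:2]-P[m,:2].mean(0),np.ones(m.sum())];print("tilt",np.linalg.lstsq(A,P[m,2],rcond=None)[0])
m=(P[:,2]>25)&(P[:,2]<35);print("rail z",np.median(P[m,2]))
```

```text
2261 [70.5707015  71.7497882  72.97818155] ((540.1129150390625, 11.953269958496094), (40.01075744628906, 40.08468246459961), 88.3204574584961)
tilt [-8.90330114e-04 -6.96693269e-04  7.17633272e+01]
rail z 27.93353762396128
```

View pics/s8c.png

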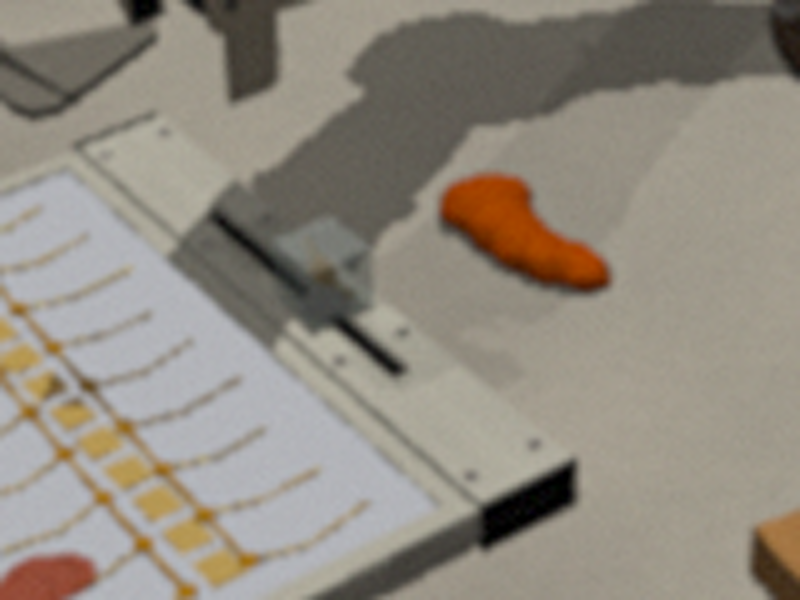

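View pics/w8.png

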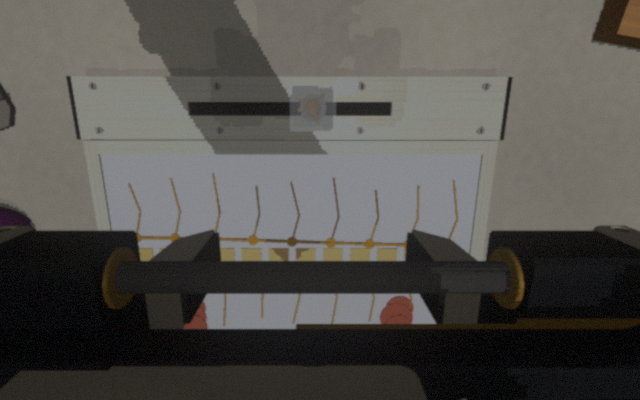

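View pics/s8.png

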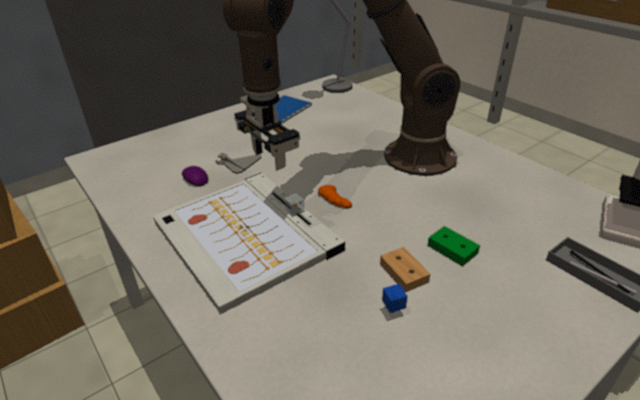

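The cube stands on the rail at (312,106) in the wrist picture. Its top is level, 43.8 mm above the rail in depth (43 mm expected when home). The tilt is under 0.1°, and the other models haven't moved.

```bash
python3 -c "
from rig import workorder; print(workorder.job_done())"
```

```text
the job is handed in; nothing more can be done
None
```

The specimen is standing in the socket of the display rail, pushed home and released. I handed the job in at about 15.7 s of the 54 s allowed.

- **Pick and slide:** I lifted the cube from the wooden block's left bore and set its pin in the slot. I slid it towards the slot's right-hand end with about 4–6 N down. The first touch on the strip was about 8 N.
- **Socket:** The pin dropped in about 23 mm left of the slot's middle, at world y ≈ 12.5 mm. From there it moved down freely until it seated, and I pressed it home with 10 N at most. The tool came down 16.9 mm from the strip, against 17 mm expected.
- **Final checks:** After release the cube's top is level, with a tilt under 0.1°. The cube is square to the slot, and the gripper is clear of everything. In the final scene picture the pancreas, spleen, scapula and the look-alikes are where they started.
- **Disagreements:**
  - The top camera put the slot about 3 mm further from the robot than the wrist camera did. I used the wrist camera.
  - The wrist depth reads about 1–2 mm low. It puts the cube's top 43.8 mm above the rail, against 43 mm when fully home. I trusted the tool's travel and the contact force instead.

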